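# Release the tube cassette from the block heater and hold it up

### The arm

A 6-joint arm with a two-finger parallel gripper is mounted at the origin on the work surface. World frame = base frame: x ahead of the robot, y to its left, z up, the work surface at z = 0. Lengths are in m, angles in rad, forces in N, time in s.
With the tool pointing down it reaches from about 0.25 to 0.775 m from the base axis. Payload 4 kg.
Tool frame: the origin (TCP) lies on the centre line of the jaws, within the pads' length; the fingertips stand 14 mm ahead of it and the grasp point (between the pads) lies 5 mm behind it (manip.nose_length is the distance from the TCP to the fingertips, in m); z points along the fingers, y is the line along which they close (so a half turn about z gives the same grasp; the last joint's range is limited). The gripper opens to 94 mm and grips with 3 to 60 N. Pads are 16 mm wide; open, the fingers measure 119 mm over their backs; the gripper's body (75 mm by 177 mm) begins 78 mm behind the grasp point.
Start: joints at [1.15, 0.087, 1.371, -0, 1.684, -0.103], TCP at [0.172, 0.522, 0.18] pointing down, gripper open.
Joint ranges: [-3.1, 3.1], [-0.76, 2.03], [0.27, 2.55], [-1.08, 4.22], [0.17, 2.65], [-2.57, 2.57]. Speed limits (rad/s): [2.79, 2.79, 3.14, 3.14, 3.14, 3.14].

### API

Orientations are given as a unit quaternion [w, x, y, z].
In Python, from rig import manip gives the robot as it stands.
- The arm moves only by the tool arm_command, never from a script. Its argument "motion" is a list of rows, each an object of numbers: "tx", "ty", "tz": the shift along the tool's x, y, z in m; "spin": the turn about the tool's z in degrees; "jaw": the opening, from 0 (shut) to 1 (fully open). In form: [{"tx": .., "ty": .., "tz": .., "spin": .., "jaw": ..}, ...]. A call has exactly 10 rows; each row shifts and turns the commanded pose from where the row before left it, along the tool's axes as they then stand; what a row does not reach is not made up. A row lasts 1/8 s, in which the tool goes at most 62.5 mm and 10.7 degrees, less where a joint would pass 70% of its speed; a pose out of reach is approached as far as the arm can. A call with a gripper value outside its range is refused whole. The fingers move at their own pace and stop on an object; "force" is the grip in N (left out, the last holds). Time passes only in rows, so rows that do not move let the fingers close, or fill a call up. It gives the time, the measured TCP pose, the force, the opening and the grip force at its end, in the units of the state.
- manip.read_state(): the state, without advancing time (a new reading comes with each control period).
- manip.capture(name): name is "side" or "top" or "wrist"; returns the picture (400x640x3 uint8, red, green, blue); there is no depth.
- manip.camera_params(name): a dict with "fx", "fy", "cx", "cy" (pixels), "rvec" (rotation vector, rad) and "tvec" (3), from world to camera coordinates, as OpenCV has them. Camera axes: x right, y down, z forward; pixel columns grow to the right and rows downward; lengths in m; the calibration is good to about 2 mm. A picture is of the moment at which its call begins: read the wrist's pose just before it. camera_params takes no time and is no camera call; for the wrist camera it gives the pose at the moment of the call.
- manip.job_done(): hands the job in; it is judged then, once.
The state is a dict: "clock": time; "qpos": joint angles; "qd": joint speeds; "effort": joint torques, N m; "ee_pos": TCP position; "tcp_rot": TCP orientation; "contact_force": force on the tool from outside, world axes, zero at the start; "moment": the same for the moment, N m; "finger_gap": finger opening in m; "grasp_force": force on a finger pad.
Only numpy, scipy, OpenCV 4.12 (cv2) and the standard library are available. Lean on these libraries where they do the work, as an engineer would, in place of code of your own. Each camera call takes 0.05 s, during which the arm holds its last target. There are 200 camera calls.

### The job

Turn the block heater's selector clockwise to the green mark, so that it clicks in there and draws the red locking tongue back off the yellow tube cassette. Then squeeze the cassette's two orange side catches together while it sits in the well, lift it straight out, level, to at least 8 cm above its seat, and finish still pinching the catches and holding it there in the air, still and touching nothing else. Leave the selector on green, and do not disturb the red tube rack, the jar and the marker pen.

Things in the scene. Friction and masses are not known exactly. Their poses are not given: they have to be found in the camera images.
- heater: White bench block heater, fixed, 170 (x) x 280 (y) mm; origin at the centre of its underside on the bench, z up. Flat deck 60 mm above the bench; the cassette's well is centred at its (0, +50) mm. Round the selector, whose axis is at (0, -80) mm, lies a raised grey panel, x -60 to 60, y -135 to -25 mm, its top 76 mm above the bench.
- well_floor (a point): Centre of the well's floor, 35 mm above the bench, axes as the heater's. Along each long side of the well an aluminium lip, 51 to 60 mm above the bench, starts 29.5 mm from the centre line and holds the catches' barbs down.
- green_mark (a point): Green dot (11 mm) on the panel, 37.5 mm from the selector's axis. Four such dots lie around the axis at angles measured from the heater's +x axis towards its +y axis: red +1.05, yellow +0.35, green -0.35, blue -1.05 rad.
- tongue_tip (a point): Tip of the red locking tongue (22 mm wide, 63 to 70 mm above the bench) that the selector slides out of the panel along the heater's +y, over the cassette's near end ledge: 13 mm over it on red, 5 mm on yellow, in proportion between (all block lifting), 3 mm clear on green.
- selector (a joint): Angle of the selector, rad, growing clockwise seen from above. It clicks into four detents: 0 red, 0.7 yellow, 1.4 green, 2.1 blue (stops at -0.12 and 2.22). It starts on red or yellow, or left standing between them. Turning it takes up to about 0.08 N m; let go within 0.2 rad of a detent it settles into it.
- selector_grip (a point): On the selector's vertical axis, mid-height of its dark grip bar, 96 mm above the bench; turns with it: +x along the bar to the pointer end (white stripe and end face), z up. At joint value q the pointer is at 1.05 - q from the heater's +x. Bar 48 mm long, 14 mm thick, 80 to 108 mm above the bench, on a black disc of 22 mm radius, top 80 mm above the bench.
- cassette: Yellow tube cassette, loose, 0.15 to 0.35 kg, 56 (x) x 100 (y) x 40 mm, white tube caps to 46 mm, a ledge 14 mm long and 26 mm high at each y end; origin at the centre of its underside. Seated: axes along the heater's, underside on the well's floor 35 mm above the bench, 1.5 mm play sideways. Tubes only at |y| above 18 mm; between them it is 34 mm wide, 36 mm high.
- cassette_grip (a point): Midway between the two orange catch paddles, 52 mm above the cassette's underside (87 mm above the bench when seated), axes as the cassette's. Paddles on its -x and +x sides: 26 mm wide along y, 4 mm thick, from the deck (60 mm) up to 101 mm above the bench, free space outside them. Outer faces 56 mm apart at rest, 44 mm fully pinched; pinch along its x axis.
- catch_near (a joint): Inward travel of the orange catch on the cassette's -x side (towards the robot), m: 0 out, its barb 3.5 mm under the well's lip; 0.006 fully pinched. Slides level. Spring 2.3 N at rest, 5 N fully in. The barb is free of the lip past 0.0035 (0.005 if the cassette leans to that side of its play): pinch fully.
- catch_far (a joint): The same for the catch on the cassette's +x side, away from the robot.
- rack: Bystander: red tube rack with some white tubes, loose, 120 x 60 x 45 mm (caps to 55 mm); origin at the centre of its underside. Stands on the bench at the heater's +y side.
- jar: Bystander: amber glass jar with white lid, loose, 68 mm across, 85 mm high; origin at the centre of its underside. Stands on the bench at the heater's -y side.
- marker: Bystander: black marker pen with red cap, loose, 128 mm long, 15 mm thick, lying on the bench at the heater's far (+x) side; origin at the middle of its underside, long along its x.
There are look-alikes about, which are no part of the job. Of the things like the cassette, leave any that is blue or purple; of the rest the smaller one is meant.

How it is judged:
On the way, in this order (a step that is already met when the one before it is completed fails the run):
1. The selector is on the green mark (within 0.2 rad) with the cassette still seated (value of joint selector between 1.2 and 1.6 rad and z of cassette in the frame of heater below 0.041 m), for 0.3 s.
2. Both catches are pinched in by more than 3.5 mm with the cassette still in the well (value of joint each of catch_near, catch_far above 0.0035 m and z of cassette in the frame of heater below 0.045 m), for 0.1 s.
3. The cassette is lifted clear of the well, catches still pinched (value of joint each of catch_near, catch_far above 0.0035 m and z of cassette in the frame of heater above 0.08 m), for 0.1 s.
At the end, for the whole second after the job is handed in: The cassette is held still and level (within 0.2 rad) at least 70 mm above its seat, with the fingers pressing on both catches (over 1 N each, each in by more than 3.5 mm) and the cassette touching neither heater nor bystanders; the selector is within 0.2 rad of green (z of cassette in the frame of heater above 0.105 m and value of joint each of catch_near, catch_far above 0.0035 m and value of joint selector between 1.2 and 1.6 rad and angle between cassette's own z axis and vertical below 0.2 rad and contact force between each of catch_near, catch_far and the fingers above 1 N and linear speed of cassette below 0.03 m/s and contact force between cassette and heater below 0.1 N and contact force between cassette and rack below 0.1 N and contact force between cassette and jar below 0.1 N and contact force between cassette and marker below 0.1 N); the arm keeps its last pose, push and grip.
It fails at once if The rack is moved by more than 25 mm (distance of rack from where it was at the start of the episode above 0.025 m).
It fails at once if The jar is moved by more than 25 mm (distance of jar from where it was at the start of the episode above 0.025 m).
It fails at once if The marker is moved by more than 25 mm (distance of marker from where it was at the start of the episode above 0.025 m).
It fails at once if The cassette is tipped by more than 0.4 rad (angle between cassette's own z axis and vertical above 0.4 rad).
It also fails if it takes over 45 s, if anything falls off the work surface, if the arm or the gripper's body presses on something with over 40 N, if the wrist force passes 120 N, or if a joint passes its speed limit or range.

## Working session

There is one attempt and no reset: what is moved stays moved. The work goes in short steps, Python scripts to look and compute and a tool call to move; the robot and the scene stay as the last step left them, time stands still between calls to the robot, and variables do not carry over. Pictures are saved under pics/ and viewed, at most 10 in all, crops included, and the job is handed in when it is done.

Besides the shell and the picture viewer there is one more tool, called as name(argument=value, ...), one argument or row to a line, values as JSON. arm_command: Moves the arm, as the interface text tells. Its arguments: {"type":"object","properties":{"motion":{"type":"array"},"force":{"type":"number"}},"required":["motion"]}

```bash
mkdir -p pics
cat > h.py <<'E'
import numpy as np, cv2
from rig import manip
from scipy.spatial.transform import Rotation as R
def cam(n):
    p=manip.camera_params(n); K=np.array([[p['fx'],0,p['cx']],[0,p['fy'],p['cy']],[0,0,1]])
    return K,np.array(p['rvec'],float).ravel(),np.array(p['tvec'],float).ravel()
def ray(c,px,z):
    K,r,t=c; Rm=R.from_rotvec(r).as_matrix(); px=np.atleast_2d(px).astype(float)
    d=np.c_[(px-K[:2,2])/[K[0,0],K[1,1]],np.ones(len(px))]@Rm
    o=-Rm.T@t; return o+d*((z-o[2])/d[:,2])[:,None]
def proj(c,P): return cv2.projectPoints(np.atleast_2d(P).astype(float),c[1],c[2],c[0],None)[0][:,0]
def snap(n,f):
    c=cam(n); im=manip.capture(n)[:,:,::-1].copy(); cv2.imwrite('pics/'+f,im); return c,im
E
python3 - <<'E'
from h import *
a=snap('top','t0.png'); b=snap('side','s0.png'); 
for c in (a[0],b[0]): print(c, -R.from_rotvec(c[1]).as_matrix().T@c[2])
s=manip.read_state(); print(s['tcp_rot'],s['ee_pos'],s['clock'])
E
```

```text
(array([[389.77634863,   0.        , 321.15212878],
       [  0.        , 389.77634863, 196.51521151],
       [  0.        ,   0.        ,   1.        ]]), array([ 2.1437789 , -2.06763287,  0.22235923]), array([0.03865843, 0.59599118, 0.84344373])) [0.40081948 0.05266639 0.95113999]
(array([[426.21775278,   0.        , 317.80994111],
       [  0.        , 426.21775278, 192.51933646],
       [  0.        ,   0.        ,   1.        ]]), array([ 2.11844579, -0.48215897,  0.24020454]), array([-0.4860377 ,  0.24637436,  0.87844767])) [ 0.19463938 -0.74597684  0.68864893]
[-2.56792179e-04  1.58207614e-01  9.87405369e-01 -9.60179507e-04] [0.17164043 0.52194812 0.17883949] 0.1
```

View pics/t0.png

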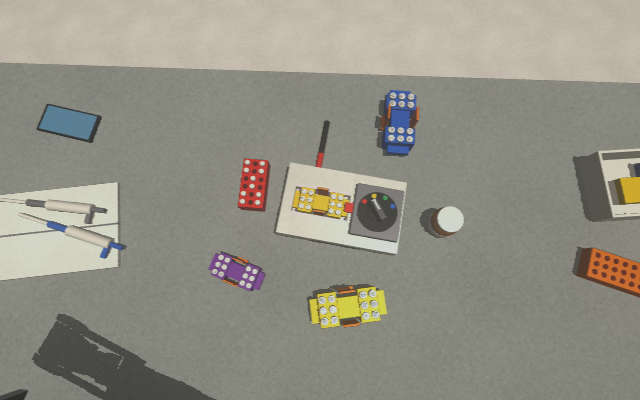

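View pics/s0.png

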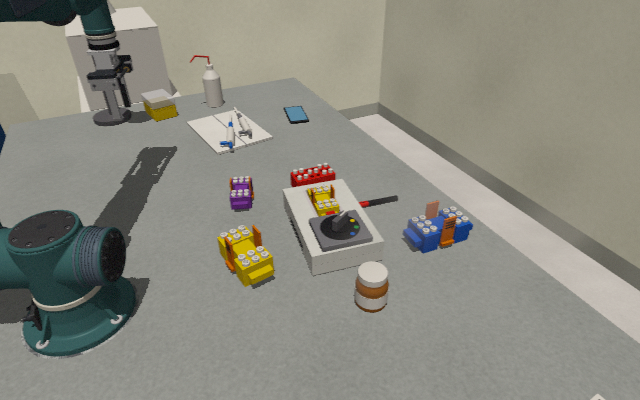

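Top view: the heater is around (340,208). The small yellow cassette sits in its well at (322,202), and the selector is at (377,209). The larger yellow cassette at (348,306), along with the blue and purple ones, are the decoys. The rack is at (254,184), the jar at (449,221) and the pen at (323,145).

Run:
```python
from h import *
im=cv2.imread('pics/t0.png'); c=cam('top'); hsv=cv2.cvtColor(im,cv2.COLOR_BGR2HSV)
def blobs(m,roi,mn):
    x0,y0,x1,y1=roi; k=np.zeros_like(m); k[y0:y1,x0:x1]=m[y0:y1,x0:x1]
    n,l,s,ce=cv2.connectedComponentsWithStats(k); return [(ce[i].round(1),s[i,4]) for i in range(1,n) if s[i,4]>=mn]
panel=(350,180,405,245)
for nm,lo,hi in [('red',(0,120,80),(8,255,255)),('yel',(20,120,80),(35,255,255)),('grn',(40,80,60),(80,255,255)),('blu',(95,100,60),(130,255,255))]:
    for ce,a in blobs(cv2.inRange(hsv,lo,hi),panel,4): print(nm,ce,a,ray(c,ce,.076)[0].round(4))
w=cv2.inRange(hsv,(0,0,150),(179,60,255)); w[:,:268]=0;w[:,415:]=0;w[:155]=0;w[262:]=0
cs=max(cv2.findContours(w,cv2.RETR_EXTERNAL,cv2.CHAIN_APPROX_NONE)[0],key=cv2.contourArea)
h=cv2.convexHull(cs)[:,0]; P=ray(c,h,.06)[:,:2]
r=cv2.minAreaRect((P*1000).astype(np.float32)); print('deck rect',r)
p=cv2.inRange(hsv,(0,0,50),(179,80,120)); 
print('orange',[(a,b,ray(c,a,.1)[0].round(3)) for a,b in blobs(cv2.inRange(hsv,(6,150,120),(18,255,255)),(285,170,360,235),8)])
cv2.imwrite('pics/t0c.png',cv2.resize(im[150:265,262:422],None,fx=5,fy=5,interpolation=cv2.INTER_CUBIC))
```

```text
red [364.  200.9] 20 [ 0.5849 -0.0384  0.076 ]
red [351.2 207.1] 32 [ 0.5694 -0.0094  0.076 ]
yel [373.5 195.5] 20 [ 0.5984 -0.0601  0.076 ]
grn [384.8 197.5] 18 [ 0.5946 -0.0861  0.076 ]
blu [392. 206.] 21 [ 0.5753 -0.1026  0.076 ]
deck rect ((573.489013671875, 11.259567260742188), (283.34124755859375, 171.30722045898438), 81.7424545288086)
orange [(array([322.3, 188.3]), np.int32(13), array([0.605, 0.058, 0.1  ])), (array([319. , 210.8]), np.int32(19), array([0.554, 0.063, 0.1  ]))]
```

View pics/t0c.png

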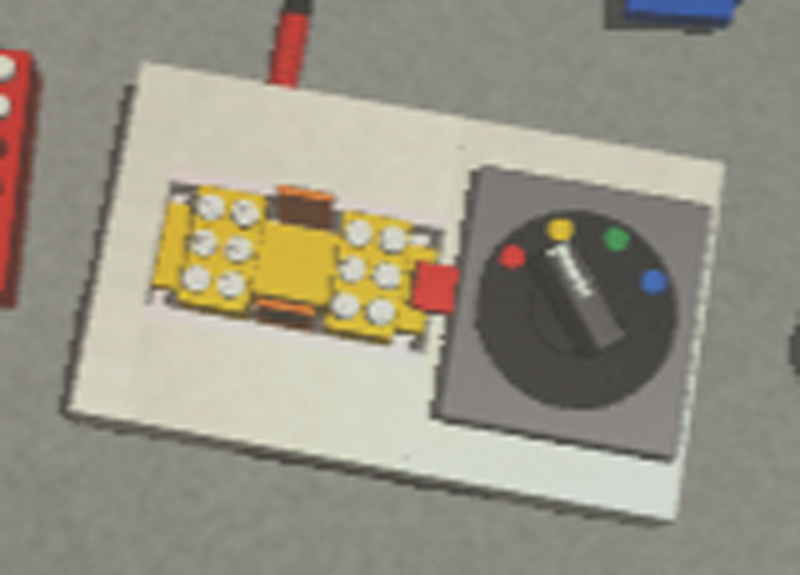

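The crop shows the pointer between red and yellow, with q around 0.4. The dots and deck agree: the heater is at (0.573, 0.011) with yaw -8.4°, and the selector axis is at (0.562, -0.068). I'm moving over the selector.

arm_command(
  motion=[
    {"tx":-0.0462,"ty":-0.0366,"tz":0,"spin":0,"jaw":1},
    {"tx":-0.0462,"ty":-0.0366,"tz":0,"spin":0,"jaw":1},
    {"tx":-0.0462,"ty":-0.0366,"tz":0,"spin":0,"jaw":1},
    {"tx":-0.0462,"ty":-0.0366,"tz":0,"spin":0,"jaw":1},
    {"tx":-0.0462,"ty":-0.0366,"tz":0,"spin":0,"jaw":1},
    {"tx":-0.0462,"ty":-0.0366,"tz":0,"spin":0,"jaw":1},
    {"tx":-0.0462,"ty":-0.0366,"tz":0,"spin":0,"jaw":1},
    {"tx":-0.0462,"ty":-0.0366,"tz":0,"spin":0,"jaw":1},
    {"tx":-0.0462,"ty":-0.0366,"tz":0,"spin":0,"jaw":1},
    {"tx":-0.0462,"ty":-0.0366,"tz":0,"spin":0,"jaw":1},
  ],
)

```text
clock: 1.35
ee_pos: [0.4969, 0.0287, 0.1795]
tcp_rot: [-0.0, 0.158, 0.987, 0.0]
contact_force: [0.4, 0.7, -0.2]
finger_gap: 0.0937
grasp_force: 0.0
```

arm_command(
  motion=[
    {"tx":-0.0462,"ty":-0.0366,"tz":0,"spin":0,"jaw":1},
    {"tx":-0.0462,"ty":-0.0366,"tz":0,"spin":0,"jaw":1},
    {"tx":0,"ty":0,"tz":0,"spin":-9.2,"jaw":0.6},
    {"tx":0,"ty":0,"tz":0,"spin":-9.2,"jaw":0.6},
    {"tx":0,"ty":0,"tz":0,"spin":-9.2,"jaw":0.6},
    {"tx":0,"ty":0,"tz":0,"spin":-9.2,"jaw":0.6},
    {"tx":0,"ty":0,"tz":0,"spin":-9.2,"jaw":0.6},
    {"tx":0,"ty":0,"tz":0,"spin":0,"jaw":0.6},
    {"tx":0,"ty":0,"tz":0,"spin":0,"jaw":0.6},
    {"tx":0,"ty":0,"tz":0,"spin":0,"jaw":0.6},
  ],
)

```text
clock: 2.6
ee_pos: [0.5612, -0.0679, 0.1798]
tcp_rot: [-0.0, -0.24, 0.971, 0.0]
contact_force: [-0.2, -0.3, 0.3]
finger_gap: 0.0567
grasp_force: 0.0
```

```bash
cat >> h.py <<'E'
def err(x,y,yaw):
    "tool-frame shift and spin (deg) to reach xy with tool y at world angle yaw (deg)"
    s=manip.read_state(); q=s['tcp_rot']; M=R.from_quat([q[1],q[2],q[3],q[0]]).as_matrix(); p=np.array(s['ee_pos'])
    a=np.degrees(np.arctan2(M[1,1],M[0,1])); d=M.T@np.array([x-p[0],y-p[1],0])
    print('pos',p.round(4),'tool y deg',round(a,2),'tilt',M[:,2].round(3),'shift',d.round(4),'spin',round((a-yaw+180)%360-180,2),'gap',s['finger_gap'],'t',s['clock'])
E
python3 - <<'E'
from h import *
c,im=snap('wrist','w1.png'); err(.5618,-.0679,118)
print(proj(c,[[.5618,-.0679,.108],[.5618,-.0679,.080]]))
E
```

```text
pos [ 0.5612 -0.068   0.1798] tool y deg 117.74 tilt [-0.  0. -1.] shift [-0.0005 -0.0002 -0.    ] spin -0.26 gap 0.056562704533387576 t 2.65
[[322.70111015 198.25072563]
 [322.75754851 190.59619406]]
```

View pics/w1.png

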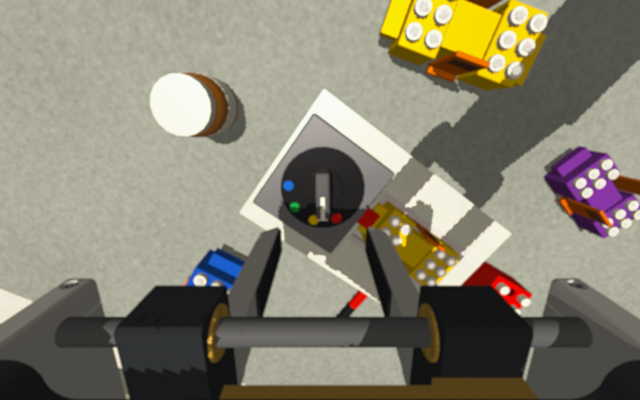

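The wrist view shows the bar upright at x≈323, as predicted and centred between the fingers. The pointer end is towards yellow/red at (323,207), which gives q≈0.42, so I need a 56° turn. I'll descend and grip.

arm_command(
  motion=[
    {"tx":0,"ty":0,"tz":0.02,"spin":0,"jaw":0.5},
    {"tx":0,"ty":0,"tz":0.02,"spin":0,"jaw":0.5},
    {"tx":0,"ty":0,"tz":0.02,"spin":0,"jaw":0.5},
    {"tx":0,"ty":0,"tz":0.012,"spin":0,"jaw":0.5},
    {"tx":0,"ty":0,"tz":0.01,"spin":0,"jaw":0.5},
    {"tx":0,"ty":0,"tz":0,"spin":0,"jaw":0.3},
    {"tx":0,"ty":0,"tz":0,"spin":0,"jaw":0},
    {"tx":0,"ty":0,"tz":0,"spin":0,"jaw":0},
    {"tx":0,"ty":0,"tz":0,"spin":0,"jaw":0},
    {"tx":0,"ty":0,"tz":0,"spin":0,"jaw":0},
  ],
  force=25,
)

```text
clock: 3.9
ee_pos: [0.5614, -0.068, 0.0981]
tcp_rot: [0.0, -0.24, 0.971, -0.0]
contact_force: [0.3, -0.0, -0.3]
finger_gap: 0.0014
grasp_force: 0.0
```

The gap shows the fingers closed on nothing, so I'm looking.

Run:
```python
from h import *
c,im=snap('wrist','w2.png'); a=snap('side','s2.png')
v=a[1][120:290,230:450]; v=cv2.resize(v,(518,400)); cv2.imwrite('pics/m2.png',np.hstack([cv2.resize(im[100:400],None,fx=.0,fy=0,dsize=(280,400)) if 0 else im[0:400,180:460],v]))
err(.5618,-.0679,118); print(c[0], -R.from_rotvec(c[1]).as_matrix().T@c[2])
```

```text
pos [ 0.5613 -0.068   0.098 ] tool y deg 117.79 tilt [ 0.  0. -1.] shift [-0.0004 -0.0002  0.    ] spin -0.21 gap 0.0002893677867092586 t 4.0
[[291.92043137   0.         323.14888358]
 [  0.         291.92043137 196.13309063]
 [  0.           0.           1.        ]] [ 0.4858593  -0.10731388  0.30263397]
```

View pics/m2.png

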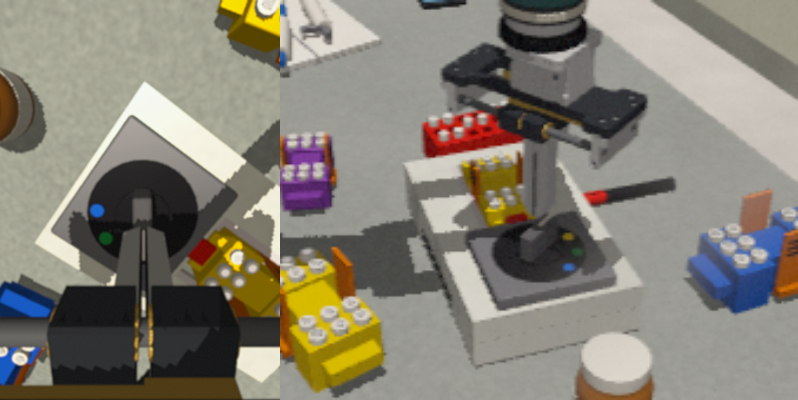

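Run:
```python
from h import *
print(manip.nose_length)
u=np.array([np.cos(np.radians(27.7)),np.sin(np.radians(27.7))]); ax=np.array([.5618,-.0679])
pts=[[*(ax+k*.024*u),z] for z in(.108,.080) for k in(-1,0,1)]+[[.5613,-.068,.084],[.5613,-.068,.098],[.5613,-.068,.12]]
for n in('wrist','side'):
    p=proj(cam(n),pts).round(0)
    if n=='side': p=(p-[230,120])*[518/220,400/170]+[280,0]
    else: p=p-[180,0]
    print(n,p.astype(int).tolist())
```

```text
0.014
wrist [[143, 200], [143, 232], [143, 261], [143, 189], [143, 218], [143, 244], [143, 219], [143, 226], [143, 238]]
side [[524, 237], [539, 223], [553, 211], [524, 261], [539, 247], [550, 235], [536, 244], [539, 232], [539, 214]]
```

Run:
```python
from h import *
a=cv2.imread('pics/s2.png')[185:245,310:370]; b=cv2.imread('pics/w2.png')[150:270,270:370]
cv2.imwrite('pics/m3.png',np.hstack([cv2.resize(a,(420,420),interpolation=2),cv2.resize(b,(350,420),interpolation=2)]))
```

```text
(no output)
```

View pics/m3.png

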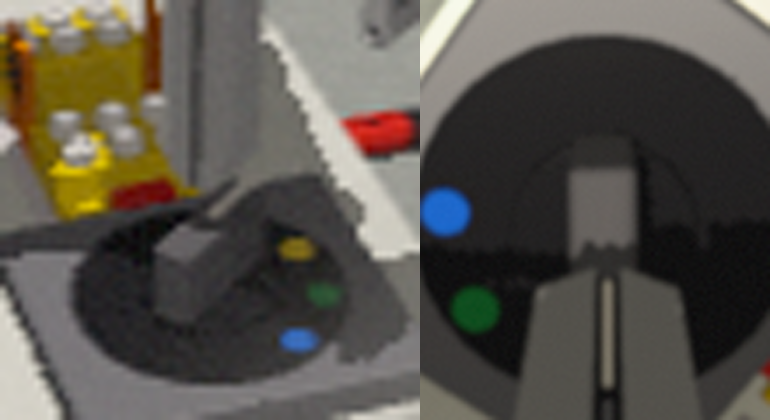

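Run:
```python
from h import *
s=manip.read_state(); q=s['tcp_rot']; M=R.from_quat([q[1],q[2],q[3],q[0]]).as_matrix(); p=np.array(s['ee_pos']); cw=cam('wrist'); cs=cam('side')
for tz in(.014,0,-.014,-.02,-.03):
  print(tz,[ (proj(cw,p+M@[tx,y,tz])[0].round(0).tolist(),proj(cs,p+M@[tx,y,tz])[0].round(0).tolist()) for tx in(-.008,.008) for y in (0,.028)])
print(np.array(s['contact_force']).round(2),s['finger_gap'],s['grasp_force'])
im=cv2.imread('pics/w1.png')[180:300,230:420]; cv2.imwrite('pics/m4.png',cv2.resize(im,(760,480),interpolation=2))
```

```text
0.014 [([323.0, 228.0], [341.0, 222.0]), ([357.0, 228.0], [331.0, 218.0]), ([323.0, 210.0], [337.0, 226.0]), ([358.0, 210.0], [327.0, 221.0])]
0 [([323.0, 235.0], [342.0, 217.0]), ([360.0, 235.0], [332.0, 213.0]), ([323.0, 216.0], [338.0, 221.0]), ([360.0, 216.0], [327.0, 216.0])]
-0.014 [([323.0, 244.0], [342.0, 212.0]), ([362.0, 244.0], [332.0, 208.0]), ([323.0, 223.0], [338.0, 216.0]), ([363.0, 223.0], [327.0, 211.0])]
-0.02 [([323.0, 247.0], [342.0, 210.0]), ([363.0, 247.0], [332.0, 206.0]), ([323.0, 226.0], [338.0, 214.0]), ([364.0, 226.0], [327.0, 209.0])]
-0.03 [([323.0, 254.0], [342.0, 207.0]), ([365.0, 254.0], [332.0, 202.0]), ([323.0, 232.0], [338.0, 210.0]), ([366.0, 232.0], [327.0, 206.0])]
[-0.16 -0.5   0.82] 0.0002893677867092586 0.0
```

View pics/m4.png

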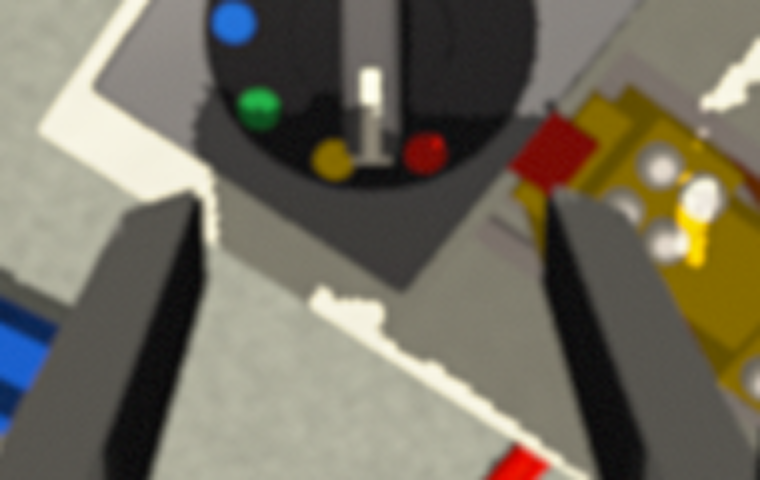

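Two views agree: the fingertips end about 25 mm *behind* the reported TCP, not 14 mm ahead of it. They closed at z≈0.122, above the bar top at 0.108, which fits the zero force and zero gap. I'll go by what I measured: open, descend carefully and watch the force.

arm_command(
  motion=[
    {"tx":0,"ty":0,"tz":0,"spin":0,"jaw":0.45},
    {"tx":0,"ty":0,"tz":0,"spin":0,"jaw":0.45},
    {"tx":0,"ty":0,"tz":0,"spin":0,"jaw":0.45},
    {"tx":0,"ty":0,"tz":0,"spin":0,"jaw":0.45},
    {"tx":0,"ty":0,"tz":0.007,"spin":0,"jaw":0.45},
    {"tx":0,"ty":0,"tz":0.007,"spin":0,"jaw":0.45},
    {"tx":0,"ty":0,"tz":0.007,"spin":0,"jaw":0.45},
    {"tx":0,"ty":0,"tz":0.007,"spin":0,"jaw":0.45},
    {"tx":0,"ty":0,"tz":0,"spin":0,"jaw":0.45},
    {"tx":0,"ty":0,"tz":0,"spin":0,"jaw":0.45},
  ],
)

```text
clock: 5.25
ee_pos: [0.5614, -0.068, 0.07]
tcp_rot: [0.0, -0.24, 0.971, -0.0]
contact_force: [0.2, -0.3, 0.5]
finger_gap: 0.0423
grasp_force: 0.0
```

arm_command(
  motion=[
    {"tx":0,"ty":0,"tz":0,"spin":0,"jaw":0.2},
    {"tx":0,"ty":0,"tz":0,"spin":0,"jaw":0.1},
    {"tx":0,"ty":0,"tz":0,"spin":0,"jaw":0},
    {"tx":0,"ty":0,"tz":0,"spin":0,"jaw":0},
    {"tx":0,"ty":0,"tz":0,"spin":0,"jaw":0},
    {"tx":0,"ty":0,"tz":0,"spin":0,"jaw":0},
    {"tx":0,"ty":0,"tz":0,"spin":0,"jaw":0},
    {"tx":0,"ty":0,"tz":0,"spin":0,"jaw":0},
    {"tx":0,"ty":0,"tz":0,"spin":0,"jaw":0},
    {"tx":0,"ty":0,"tz":0,"spin":0,"jaw":0},
  ],
  force=25,
)

```text
clock: 6.5
ee_pos: [0.5617, -0.0686, 0.0701]
tcp_rot: [0.0, -0.24, 0.971, -0.001]
contact_force: [2.1, -5.4, -0.0]
finger_gap: 0.0136
grasp_force: 25.0
```

Run:
```python
from h import *
err(.5618,-.0679,61.5); s=manip.read_state(); print(np.round(s['contact_force'],2),s['grasp_force'])
c,im=snap('wrist','w3.png'); d,im2=snap('side','s3.png')
cv2.imwrite('pics/m5.png',np.hstack([cv2.resize(im2[170:250,300:380],(400,400),interpolation=2),cv2.resize(im[140:270,260:390],(400,400),interpolation=2)]))
```

```text
pos [ 0.5617 -0.0686  0.0701] tool y deg 117.78 tilt [ 0.001 -0.001 -1.   ] shift [-0.0005  0.0006 -0.    ] spin 56.28 gap 0.013645841929028082 t 6.5
[ 2.13 -5.38 -0.02] 24.994393587112427
```

View pics/m5.png

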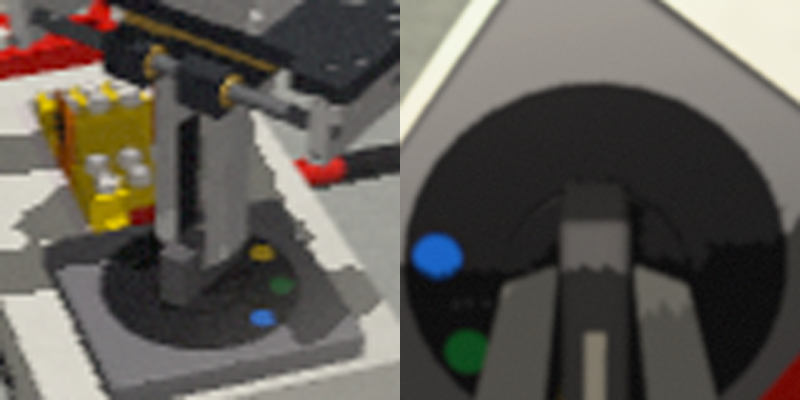

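The fingers now grip the bar, with a 13.6 mm gap and 25 N. I'll centre by 0.6 mm and turn 56° clockwise.

arm_command(
  motion=[
    {"tx":-0.0004,"ty":0.0006,"tz":0,"spin":0,"jaw":0},
    {"tx":0,"ty":0,"tz":0,"spin":8,"jaw":0},
    {"tx":0,"ty":0,"tz":0,"spin":8,"jaw":0},
    {"tx":0,"ty":0,"tz":0,"spin":8,"jaw":0},
    {"tx":0,"ty":0,"tz":0,"spin":8,"jaw":0},
    {"tx":0,"ty":0,"tz":0,"spin":8,"jaw":0},
    {"tx":0,"ty":0,"tz":0,"spin":8,"jaw":0},
    {"tx":0,"ty":0,"tz":0,"spin":8.5,"jaw":0},
    {"tx":0,"ty":0,"tz":0,"spin":0,"jaw":0},
    {"tx":0,"ty":0,"tz":0,"spin":0,"jaw":0},
  ],
)

```text
clock: 7.85
ee_pos: [0.5623, -0.0684, 0.0702]
tcp_rot: [0.001, 0.247, 0.969, -0.001]
contact_force: [2.8, -6.4, -1.2]
finger_gap: 0.0249
grasp_force: 24.2
```

Run:
```python
from h import *
err(.5618,-.0679,61.5); s=manip.read_state(); print(np.round(s['contact_force'],2),np.round(s['moment'],3),s['grasp_force'])
```

```text
pos [ 0.5623 -0.0684  0.0702] tool y deg 61.37 tilt [ 0.002 -0.003 -1.   ] shift [ 0.0007  0.0002 -0.    ] spin -0.13 gap 0.024938632107768 t 7.85
[ 2.8  -6.42 -1.21] [-1.106 -0.635  0.557] 24.22307638451457
```

Run:
```python
from h import *
c,im=snap('wrist','w4.png'); d,im2=snap('side','s4.png')
cv2.imwrite('pics/m6.png',np.hstack([cv2.resize(im2[170:250,300:380],(400,400),interpolation=2),cv2.resize(im[140:270,260:390],(400,400),interpolation=2)]))
```

```text
(no output)
```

View pics/m6.png

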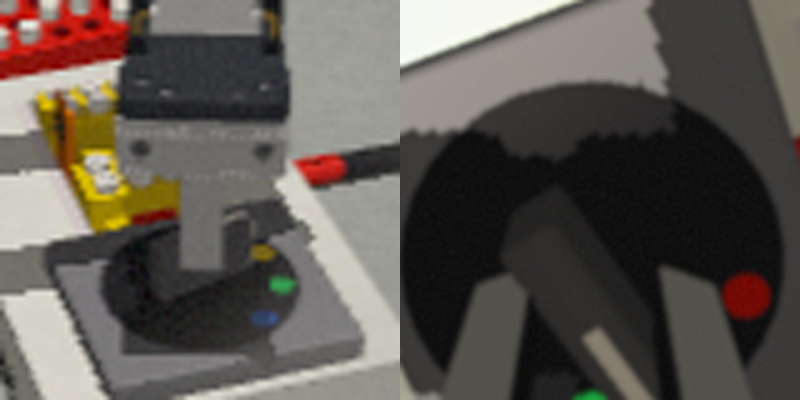

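In the wrist view the bar lags the fingers by about 35°, with the stripe running from (600,330) towards the green dot at (590,395) in the crop. The narrow fingertips let it twist, so I'll raise the grip force to align the bar with the pads.

arm_command(
  motion=[
    {"tx":0.0005,"ty":0,"tz":0,"spin":0,"jaw":0},
    {"tx":0,"ty":0,"tz":0,"spin":0,"jaw":0},
    {"tx":0,"ty":0,"tz":0,"spin":0,"jaw":0},
    {"tx":0,"ty":0,"tz":0,"spin":0,"jaw":0},
    {"tx":0,"ty":0,"tz":0,"spin":0,"jaw":0},
    {"tx":0,"ty":0,"tz":0,"spin":0,"jaw":0},
    {"tx":0,"ty":0,"tz":0,"spin":0,"jaw":0},
    {"tx":0,"ty":0,"tz":0,"spin":0,"jaw":0},
    {"tx":0,"ty":0,"tz":0,"spin":0,"jaw":0},
    {"tx":0,"ty":0,"tz":0,"spin":0,"jaw":0},
  ],
  force=60,
)

```text
clock: 9.2
ee_pos: [0.5602, -0.068, 0.0705]
tcp_rot: [-0.0, 0.246, 0.969, -0.001]
contact_force: [-1.3, -5.5, 2.3]
finger_gap: 0.0197
grasp_force: 63.2
```

Run:
```python
from h import *
err(.5618,-.0679,61.5); s=manip.read_state(); print(np.round(s['contact_force'],2),np.round(s['moment'],3),s['grasp_force'])
```

```text
pos [ 0.5602 -0.068   0.0705] tool y deg 61.51 tilt [-0.001 -0.003 -1.   ] shift [-0.0013  0.0009 -0.    ] spin 0.01 gap 0.019740939393584296 t 9.2
[-1.35 -5.55  2.35] [-1.181  0.118  1.285] 63.168202402302995
```

Run:
```python
from h import *
c,im=snap('wrist','w5.png'); hsv=cv2.cvtColor(im,cv2.COLOR_BGR2HSV)
ctr=proj(c,[.5618,-.0679,.108])[0]; print('ctr',ctr.round(0))
for nm,lo,hi in [('red',(0,120,60),(8,255,255)),('yel',(18,120,60),(35,255,255)),('grn',(40,80,50),(80,255,255)),('blu',(95,100,50),(130,255,255)),('white',(0,0,95),(40,70,255))]:
    m=cv2.inRange(hsv,lo,hi); x,y=ctr.astype(int); k=np.zeros_like(m); k[y-60:y+90,x-70:x+70]=m[y-60:y+90,x-70:x+70]
    n,l,s,ce=cv2.connectedComponentsWithStats(k)
    for i in range(1,n):
        if s[i,4]>20:
            pt=ray(c,ce[i],.108 if nm=='white' else .076)[0]-[.5618,-.0679,0]
            print(nm,ce[i].round(0),s[i].tolist(),'ang',np.degrees(np.arctan2(pt[1],pt[0])).round(1),'r',np.hypot(*pt[:2]).round(4))
# dark edge lines on the bar
g=cv2.cvtColor(im,cv2.COLOR_BGR2GRAY); print(cv2.resize(g[int(ctr[1])-40:int(ctr[1])+60,260:390],(44,34),interpolation=cv2.INTER_AREA))
```

```text
ctr [325. 251.]
red [392. 195.] [389, 190, 5, 14, 40] ang 91.5 r 0.0551
red [373. 238.] [365, 231, 16, 15, 187] ang 51.4 r 0.0365
yel [282. 321.] [278, 304, 10, 36, 201] ang -51.5 r 0.088
yel [364. 321.] [359, 304, 10, 36, 191] ang -6.5 r 0.0865
grn [321. 276.] [315, 269, 15, 14, 157] ang -32.0 r 0.0386
white [262. 264.] [254, 204, 25, 82, 667] ang -105.1 r 0.0417
white [331. 265.] [321, 250, 20, 32, 222] ang -7.4 r 0.0111
white [379. 279.] [368, 266, 26, 21, 184] ang 31.4 r 0.0414
white [323. 301.] [301, 283, 45, 35, 1364] ang -29.8 r 0.0374
[[56 28 15 ... 32 59 59]
 [51 20 15 ... 24 56 59]
 [44 16 16 ... 19 52 60]
 ...
 [18 18 19 ... 18 18 19]
 [18 19 19 ... 19 19 18]
 [18 19 19 ... 19 18 19]]
```

```bash
cat >> h.py <<'E'
def stripe(c,im,ctr=(.5618,-.0679)):
    hsv=cv2.cvtColor(im,cv2.COLOR_BGR2HSV); m=cv2.inRange(hsv,(0,0,95),(40,70,255)); l=cv2.connectedComponentsWithStats(m)
    for i in range(1,l[0]):
        if 60<l[2][i,4]<500:
            ys,xs=np.where(l[1]==i); P=ray(c,np.c_[xs,ys],.108)[:,:2]; mu=P.mean(0)
            if np.hypot(*(mu-ctr))>.03: continue
            w,v=np.linalg.eigh(np.cov(P.T)); d=v[:,1]*np.sign(v[:,1]@[1,.2]); a=np.degrees(np.arctan2(d[1],d[0]))
            print('stripe n',len(P),'len/width sd mm',(np.sqrt(w)*1e3).round(2),'mean',mu.round(4),'angle',a.round(1),'q',(1.05-np.radians(a+8.4)).round(3))
E
python3 - <<'E'
from h import *
c,im=snap('wrist','w6.png'); stripe(c,im); err(.5618,-.0679,61.5)
ct=cam('top'); a=snap('side','s6.png'); t=snap('top','t6.png')
stripe(*t); stripe(*a)
p=manip.read_state(); print(p['moment'],p['effort'])
E
```

```text
stripe n 224 len/width sd mm [1.26 7.04] mean [ 0.573  -0.0693] angle -2.7 q 0.951
pos [ 0.5602 -0.0681  0.0704] tool y deg 61.51 tilt [-0.001 -0.003 -1.   ] shift [-0.0013  0.0009 -0.    ] spin 0.01 gap 0.020014713404644856 t 9.3
[-1.16798937  0.11238304  1.39161876] [  2.07443006 -34.51559544 -27.72307098   2.14034736   0.18679443
   1.33346938]
```

The stripe gives q≈0.95: the bar is cocked 26° between the pads while the wrist shows over 1 N m, so the grip is jammed rather than driving. I'll release and see where the selector settles.

arm_command(
  motion=[
    {"tx":0,"ty":0,"tz":0,"spin":0,"jaw":0.5},
    {"tx":0,"ty":0,"tz":0,"spin":0,"jaw":0.5},
    {"tx":0,"ty":0,"tz":0,"spin":0,"jaw":0.5},
    {"tx":0,"ty":0,"tz":0,"spin":0,"jaw":0.5},
    {"tx":0,"ty":0,"tz":0,"spin":0,"jaw":0.5},
    {"tx":0,"ty":0,"tz":0,"spin":0,"jaw":0.5},
    {"tx":0,"ty":0,"tz":0,"spin":0,"jaw":0.5},
    {"tx":0,"ty":0,"tz":0,"spin":0,"jaw":0.5},
    {"tx":0,"ty":0,"tz":0,"spin":0,"jaw":0.5},
    {"tx":0,"ty":0,"tz":0,"spin":0,"jaw":0.5},
  ],
  force=40,
)

```text
clock: 10.65
ee_pos: [0.5609, -0.067, 0.0699]
tcp_rot: [0.0, 0.248, 0.969, 0.0]
contact_force: [0.2, 0.2, 0.8]
finger_gap: 0.0467
grasp_force: 0.0
```

Run:
```python
from h import *
c,im=snap('wrist','w7.png'); stripe(c,im); err(.5618,-.0679,61.5)
p=manip.read_state(); print(np.round(p['moment'],2),np.round(p['contact_force'],2),np.round(p['effort'],2))
```

```text
pos [ 0.5609 -0.067   0.0699] tool y deg 61.29 tilt [ 0.  0. -1.] shift [-0.0012 -0.0004 -0.    ] spin -0.21 gap 0.04743921954128877 t 10.7
[-0.03  0.01 -0.02] [-0.59  0.74 -0.2 ] [-0.000e+00 -3.612e+01 -2.899e+01  1.000e-02  8.000e-02  0.000e+00]
```

Run:
```python
from h import *
c=cam('wrist'); im=cv2.imread('pics/w7.png'); hsv=cv2.cvtColor(im,cv2.COLOR_BGR2HSV)
for v in (80,95,120):
    m=cv2.inRange(hsv,(0,0,v),(40,90,255)); l=cv2.connectedComponentsWithStats(m)
    for i in range(1,l[0]):
        P=ray(c,l[3][i],.108)[0]
        if l[2][i,4]>15 and np.hypot(*(P[:2]-[.5618,-.0679]))<.06: print(v,l[2][i],P.round(4))
cv2.imwrite('pics/m7.png',np.hstack([cv2.resize(im[130:330,230:430],(400,400),interpolation=2),cv2.resize(snap('side','s7.png')[1][170:250,300:380],(400,400),interpolation=2)]))
```

```text
80 [ 273  250  102   68 3800] [ 0.5919 -0.0838  0.108 ]
95 [ 273  251  101   67 3686] [ 0.5918 -0.0839  0.108 ]
120 [319 252   5  32 159] [ 0.5717 -0.0746  0.108 ]
120 [ 274  273  100   45 3298] [ 0.5936 -0.0847  0.108 ]
```

View pics/m7.png

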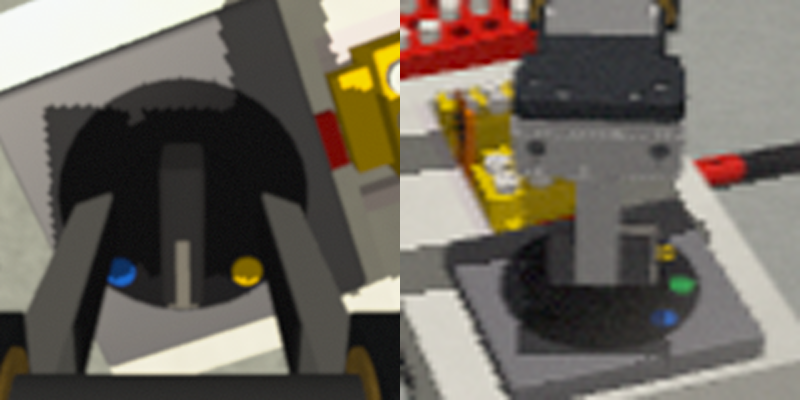

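In the crop the bar points straight at green, midway between the blue dot (122,271) and the yellow dot (247,271). The red tongue is pulled off the cassette, with a gap at about (335,140), so the selector clicked into green once released. I'll rise and move over the cassette.

arm_command(
  motion=[
    {"tx":0,"ty":0,"tz":-0.015,"spin":0,"jaw":0.5},
    {"tx":0,"ty":0,"tz":-0.025,"spin":0,"jaw":0.5},
    {"tx":0,"ty":0,"tz":-0.04,"spin":0,"jaw":0.6},
    {"tx":0.0146,"ty":0.0405,"tz":0,"spin":0,"jaw":1},
    {"tx":0.0146,"ty":0.0405,"tz":0,"spin":0,"jaw":1},
    {"tx":0.0146,"ty":0.0405,"tz":0,"spin":0,"jaw":1},
    {"tx":0,"ty":0,"tz":0,"spin":9.9,"jaw":1},
    {"tx":0,"ty":0,"tz":0,"spin":9.9,"jaw":1},
    {"tx":0,"ty":0,"tz":0,"spin":9.9,"jaw":1},
    {"tx":0,"ty":0,"tz":0,"spin":9.9,"jaw":1},
  ],
)

```text
clock: 12.0
ee_pos: [0.5812, 0.0607, 0.1513]
tcp_rot: [0.001, 0.564, 0.826, 0.0]
contact_force: [0.2, -0.4, -0.1]
finger_gap: 0.0938
grasp_force: 0.0
```

arm_command(
  motion=[
    {"tx":0,"ty":0,"tz":0,"spin":9.9,"jaw":1},
    {"tx":0,"ty":0,"tz":0,"spin":9.9,"jaw":1},
    {"tx":0,"ty":0,"tz":0,"spin":10.3,"jaw":1},
    {"tx":0,"ty":0,"tz":0,"spin":0,"jaw":1},
    {"tx":0,"ty":0,"tz":0,"spin":0,"jaw":1},
    {"tx":0,"ty":0,"tz":0,"spin":0,"jaw":1},
    {"tx":0,"ty":0,"tz":0,"spin":0,"jaw":1},
    {"tx":0,"ty":0,"tz":0,"spin":0,"jaw":1},
    {"tx":0,"ty":0,"tz":0,"spin":0,"jaw":1},
    {"tx":0,"ty":0,"tz":0,"spin":0,"jaw":1},
  ],
)

```text
clock: 13.25
ee_pos: [0.5809, 0.0606, 0.1499]
tcp_rot: [-0.0, 0.757, 0.653, 0.0]
contact_force: [0.8, -0.1, 1.0]
finger_gap: 0.0941
grasp_force: 0.0
```

Run:
```python
from h import *
err(.5808,.0607,-8.4)
c,im=snap('wrist','w8.png'); hsv=cv2.cvtColor(im,cv2.COLOR_BGR2HSV)
ctr=proj(c,[[.5808,.0607,.101]])[0]; print('centre px',ctr.round(1), 'paddle tops',proj(c,[[.5808+s*.026*np.cos(.1466),.0607-s*.026*np.sin(.1466),.101] for s in(-1,1)]).round(0).tolist())
m=cv2.inRange(hsv,(5,130,60),(17,255,255)); l=cv2.connectedComponentsWithStats(m)
for i in range(1,l[0]):
    if l[2][i,4]>40:
        P=ray(c,l[3][i],.1)[0]
        if np.hypot(*(P[:2]-[.58,.06]))<.07: print('orange',l[2][i],l[3][i].round(1),P.round(4))
# fingertip rows: grey fingers; dots+stripe from top camera
t=snap('top','t8.png'); stripe(*t); h2=cv2.cvtColor(t[1],cv2.COLOR_BGR2HSV)
```

```text
pos [0.5809 0.0606 0.1499] tool y deg -8.4 tilt [ 0.  0. -1.] shift [ 0.0001 -0.0001  0.    ] spin -0.0 gap 0.0941221270844007 t 13.25
centre px [323.4 204.5] paddle tops [[295.0, 204.0], [352.0, 204.0]]
orange [293 181   8  38 201] [296.  198.7] [0.5568 0.0695 0.1   ]
orange [345 180   8  39 195] [348.3 198.8] [0.604  0.0624 0.1   ]
stripe n 97 len/width sd mm [ 3.8  13.43] mean [ 0.5592 -0.0676] angle -30.0 q 1.427
```

The selector reads 1.43, so green is confirmed. The paddles' outer edges, at columns 293 and 353, are centred on the tool's 323.4. I'll descend over the paddles using the measured fingertip position.

arm_command(
  motion=[
    {"tx":0,"ty":0,"tz":0.02,"spin":0,"jaw":1},
    {"tx":0,"ty":0,"tz":0.02,"spin":0,"jaw":1},
    {"tx":0,"ty":0,"tz":0.02,"spin":0,"jaw":1},
    {"tx":0,"ty":0,"tz":0.015,"spin":0,"jaw":1},
    {"tx":0,"ty":0,"tz":0.01,"spin":0,"jaw":1},
    {"tx":0,"ty":0,"tz":0.01,"spin":0,"jaw":1},
    {"tx":0,"ty":0,"tz":0.008,"spin":0,"jaw":1},
    {"tx":0,"ty":0,"tz":0,"spin":0,"jaw":0.9},
    {"tx":0,"ty":0,"tz":0,"spin":0,"jaw":0.8},
    {"tx":0,"ty":0,"tz":0,"spin":0,"jaw":0.7},
  ],
  force=30,
)

```text
clock: 14.6
ee_pos: [0.5813, 0.0606, 0.0475]
tcp_rot: [0.0, 0.757, 0.653, 0.001]
contact_force: [-0.9, -0.7, -0.6]
finger_gap: 0.0686
grasp_force: 0.0
```

arm_command(
  motion=[
    {"tx":0,"ty":0,"tz":0,"spin":0,"jaw":0.6},
    {"tx":0,"ty":0,"tz":0,"spin":0,"jaw":0.5},
    {"tx":0,"ty":0,"tz":0,"spin":0,"jaw":0.4},
    {"tx":0,"ty":0,"tz":0,"spin":0,"jaw":0.3},
    {"tx":0,"ty":0,"tz":0,"spin":0,"jaw":0.3},
    {"tx":0,"ty":0,"tz":0,"spin":0,"jaw":0.3},
    {"tx":0,"ty":0,"tz":0,"spin":0,"jaw":0.3},
    {"tx":0,"ty":0,"tz":0,"spin":0,"jaw":0.3},
    {"tx":0,"ty":0,"tz":0,"spin":0,"jaw":0.3},
    {"tx":0,"ty":0,"tz":0,"spin":0,"jaw":0.3},
  ],
)

```text
clock: 15.85
ee_pos: [0.5806, 0.0607, 0.0478]
tcp_rot: [-0.0, 0.757, 0.653, 0.0]
contact_force: [-3.4, -0.5, 5.5]
finger_gap: 0.0414
grasp_force: 30.1
```

Run:
```python
from h import *
err(.5808,.0607,-8.4); s=manip.read_state(); print(np.round(s['contact_force'],2),np.round(s['moment'],2),s['grasp_force'])
```

```text
pos [0.5806 0.0607 0.0478] tool y deg -8.4 tilt [-0.  0. -1.] shift [-0.      0.0002 -0.    ] spin -0.0 gap 0.04142949500052108 t 15.85
[-3.36 -0.51  5.53] [0.03 0.8  0.03] 30.05103349685669
```

Both paddles are pinched, with the gap stopped at 41 mm and a 30 N grip. I'll lift slowly.

arm_command(
  motion=[
    {"tx":0,"ty":0,"tz":-0.002,"spin":0,"jaw":0.3},
    {"tx":0,"ty":0,"tz":-0.003,"spin":0,"jaw":0.3},
    {"tx":0,"ty":0,"tz":-0.005,"spin":0,"jaw":0.3},
    {"tx":0,"ty":0,"tz":-0.005,"spin":0,"jaw":0.3},
    {"tx":0,"ty":0,"tz":-0.005,"spin":0,"jaw":0.3},
    {"tx":0,"ty":0,"tz":-0.005,"spin":0,"jaw":0.3},
    {"tx":0,"ty":0,"tz":-0.005,"spin":0,"jaw":0.3},
    {"tx":0,"ty":0,"tz":0,"spin":0,"jaw":0.3},
    {"tx":0,"ty":0,"tz":0,"spin":0,"jaw":0.3},
    {"tx":0,"ty":0,"tz":0,"spin":0,"jaw":0.3},
  ],
)

```text
clock: 17.1
ee_pos: [0.5806, 0.0606, 0.0765]
tcp_rot: [-0.0, 0.757, 0.653, -0.0]
contact_force: [-0.3, 0.1, -1.9]
finger_gap: 0.0411
grasp_force: 30.0
```

```bash
cat >> h.py <<'E'
def check():
    err(.5808,.0607,-8.4); s=manip.read_state(); print(np.round(s['contact_force'],2),np.round(s['moment'],2),s['grasp_force'])
    c,im=snap('wrist','wc.png'); hsv=cv2.cvtColor(im,cv2.COLOR_BGR2HSV)
    for nm,lo,hi in(('orange',(5,130,50),(17,255,255)),('yellow',(20,130,50),(35,255,255))):
        l=cv2.connectedComponentsWithStats(cv2.inRange(hsv,lo,hi))
        for i in range(1,l[0]):
            if l[2][i,4]>60 and 230<l[3][i][0]<420 and l[3][i][1]>80: print(nm,l[2][i],l[3][i].round(1))
    c,im=snap('side','sc.png'); hsv=cv2.cvtColor(im,cv2.COLOR_BGR2HSV); m=cv2.inRange(hsv,(20,130,60),(35,255,255)); l=cv2.connectedComponentsWithStats(m)
    for i in range(1,l[0]):
        if l[2][i,4]>60: print('side yellow',l[2][i],l[3][i].round(1))
E
python3 -c "
from h import *
check()"
```

```text
pos [0.5806 0.0606 0.0765] tool y deg -8.41 tilt [-0.001  0.    -1.   ] shift [ 0.0001  0.0002 -0.    ] spin -0.01 gap 0.041133319927155146 t 17.1
[-0.32  0.07 -1.87] [-0.11  0.04  0.02] 29.963744580745697
orange [286 216  12  64 554] [291.7 245.9]
orange [349 216  12  65 560] [354.7 247.3]
yellow [ 279  142   89  168 7525] [323.2 212.2]
yellow [283 279  13  28 195] [287.3 292.7]
yellow [351 280  13  26 193] [359. 293.]
yellow [237 303  16  60 460] [243.4 334. ]
yellow [394 304  16  58 449] [403.1 333.9]
yellow [356 346  16  13 163] [363.4 351.6]
yellow [ 188  377  315   22 4260] [359.6 390.3]
side yellow [144 102  34  19 357] [161.1 112.1]
side yellow [307 177  33  36 535] [324.3 198.3]
side yellow [ 228  226   46   61 1277] [250.3 260.5]
side yellow [217 236  11  24 138] [222.4 247.3]
```

It's carrying about 2 N, which fits the cassette's weight. I'll continue up.

arm_command(
  motion=[
    {"tx":0,"ty":0,"tz":-0.008,"spin":0,"jaw":0.3},
    {"tx":0,"ty":0,"tz":-0.01,"spin":0,"jaw":0.3},
    {"tx":0,"ty":0,"tz":-0.012,"spin":0,"jaw":0.3},
    {"tx":0,"ty":0,"tz":-0.012,"spin":0,"jaw":0.3},
    {"tx":0,"ty":0,"tz":-0.012,"spin":0,"jaw":0.3},
    {"tx":0,"ty":0,"tz":-0.01,"spin":0,"jaw":0.3},
    {"tx":0,"ty":0,"tz":-0.006,"spin":0,"jaw":0.3},
    {"tx":0,"ty":0,"tz":0,"spin":0,"jaw":0.3},
    {"tx":0,"ty":0,"tz":0,"spin":0,"jaw":0.3},
    {"tx":0,"ty":0,"tz":0,"spin":0,"jaw":0.3},
  ],
)

```text
clock: 18.45
ee_pos: [0.5805, 0.0606, 0.1462]
tcp_rot: [-0.0, 0.757, 0.653, -0.0]
contact_force: [-0.2, -0.1, -1.8]
finger_gap: 0.0412
grasp_force: 30.0
```

```bash
python3 -c "
from h import *
check()
c=cam('side'); print(proj(c,[[.5808,.0607,.05],[.5808,.0607,.08],[.5808,.0607,.15]]).round(0).tolist())
t=snap('top','t9.png'); stripe(*t)"
```

```text
pos [0.5805 0.0606 0.1462] tool y deg -8.41 tilt [-0.001  0.    -1.   ] shift [ 0.0002  0.0003 -0.    ] spin -0.01 gap 0.041245127945942324 t 18.45
[-0.17 -0.05 -1.81] [-0.04  0.09  0.03] 29.963715076446533
orange [286 216  12  64 553] [291.7 246.4]
orange [349 216  12  65 560] [354.7 247.3]
orange [313 352  37  10 102] [331.5 355.4]
orange [313 376  39  10 256] [332.1 380.8]
yellow [ 280  142   88  169 7483] [323.2 213. ]
yellow [283 279  13  28 195] [287.4 292.7]
yellow [351 279  13  28 196] [359.1 293.1]
yellow [237 304  16  59 443] [243.4 334. ]
yellow [394 304  16  59 454] [403. 334.]
yellow [ 188  377  316   23 4606] [360.1 390.6]
side yellow [144 102  34  20 362] [161.1 112.1]
side yellow [314 154  26  35 518] [325.8 175.4]
side yellow [307 156   6  19  62] [309.  166.4]
side yellow [ 228  226   46   61 1276] [250.3 260.5]
side yellow [217 236  11  24 138] [222.4 247.2]
[[323.0, 204.0], [323.0, 195.0], [322.0, 171.0]]
stripe n 104 len/width sd mm [ 3.77 13.6 ] mean [ 0.5601 -0.0678] angle -29.0 q 1.409
```

The cassette stays at the same pixels in the wrist view and is symmetric. It is up about 98 mm with a steady grip, and the selector reads 1.41. I'm handing in.

```bash
python3 -c "
from rig import manip
print(manip.job_done())"
```

```text
the job is handed in; nothing more can be done
None
```

Job handed in, with no verdict returned: the selector reads green (q≈1.41), and the cassette is pinched by both catches at 30 N and held level about 98 mm above its seat; the fingertips actually end about 25 mm behind the reported TCP, not 14 mm ahead as documented, so I worked from the measured position.

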